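Run the pad spinner slowly

TASK

Press both splash covers of the polishing-pad spinner down until they snap shut, then press the dead-man lever on the stand beside it half-way down, so that its arm is level, and keep it there. Never push the lever right down to its stop, and leave the bottles and the wax tin alone. The program finishes while still holding the lever pressed half-way with the gripper's fingers.

Things in the scene. Friction and masses are not known exactly. Their poses are not given: they have to be found in the camera images.
- spinner: pad spinner, fixed to the bench: a grey open box 150 mm (x) by 170 mm (y) by 60 mm high with a round foam pad inside and two white hinged covers on top, meeting along the middle (its x axis). Origin at the centre of its underside on the bench; z up. It may stand left or right of the lever stand and be turned up to 0.4 rad.
- cover_left (a joint): hinge of the left cover, rad: 0 = fully open (its start; panel 0.6 rad above level), 0.6 = shut flat on the housing. A spring pushes the cover open up to about 0.43 rad (about 5 N to push at the tab at first, less further down); beyond that the same spring snaps it shut and keeps it shut.
- cover_left_tab (a point): centre of the top of the left cover's tab, a white disc 24 mm across, 4 mm high, near the free edge of the cover (panel 146 by 78 mm, 6 mm thick), 62 mm from the hinge axis and 7 mm above it square to the panel. The hinge axis runs along x at y = +83 mm, z = 63 mm in the spinner's frame, the tab is at x = 0. Tab top over the bench: 70 mm shut, about 104 mm open. Site z is square to the panel.
- cover_right (a joint): hinge of the right cover, rad: 0 = fully open (its start; panel 0.6 rad above level), 0.6 = shut flat on the housing. A spring pushes the cover open up to about 0.43 rad (about 5 N to push at the tab at first, less further down); beyond that the same spring snaps it shut and keeps it shut.
- cover_right_tab (a point): centre of the top of the right cover's tab, a white disc 24 mm across, 4 mm high, near the free edge of the cover (panel 146 by 78 mm, 6 mm thick), 62 mm from the hinge axis and 7 mm above it square to the panel. The hinge axis runs along x at y = -83 mm, z = 63 mm in the spinner's frame, the tab is at x = 0. Tab top over the bench: 70 mm shut, about 104 mm open. Site z is square to the panel.
- stand: lever stand, fixed to the bench: a grey block 170 mm (x) by 75 mm (y) by 35 mm high, with two upright cheeks, 113 mm high, 45 mm long and 48 mm apart over their outsides, at its +x end carrying the lever's pivot. Origin at the centre of its underside; z up. The pivot axis runs along y at x = +60 mm, z = 95 mm in this frame; the lever's arm points from it to -x.
- lever (a joint): travel of the dead-man lever, rad: 0 = released (arm 0.28 rad above level, pointing up to the stand's -x end), 0.28 = half-way (arm level), 0.56 = down on its stop. A spring always returns it to 0: it takes about 3 N at the paddle to start, about 7 N at half-way, about 12 N at the stop.
- lever_paddle (a point): centre of the top face of the lever's paddle, a black plastic square 45 by 45 mm, 10 mm thick, at the arm's free end; 115 mm from the pivot axis along the arm and 5 mm above the arm's axis. The point's x axis lies along the arm towards the pivot, z is square to the paddle's top. Its height over the bench is about 132 mm released, 100 mm at half-way and 68 mm at the stop.
- polish: bystander: cream polish bottle, 60 mm across, 170 mm tall, standing on the bench; origin at the centre of its underside.
- sprayer: bystander: white spray bottle, 72 mm across, 193 mm tall, head 75 mm long; origin at the centre of its underside.
- wax: bystander: steel wax tin with a pale lid, 76 mm across, 38 mm tall; origin at the centre of its underside.
Mind the look-alikes: they are no part of the job. What is shaped like the stand but turquoise is not meant.

How it is judged:
By the outcome, as a careful person would: the job done as asked, in the order asked, and still so for the second after the job is handed in, while the arm keeps its last pose, push and grip.
It also fails if it takes over 51 s, if anything falls off the work surface, if the arm or the gripper's body presses on something with over 40 N, if the wrist force passes 120 N, or if a joint passes its speed limit or range.

ROBOT

A 6-joint arm with a two-finger parallel gripper is mounted at the origin on the work surface. World frame = base frame: x ahead of the robot, y to its left, z up, the work surface at z = 0. Lengths are in m, angles in rad, forces in N, time in s.
With the tool pointing down it reaches from about 0.325 to 0.775 m from the base axis. Payload 5.5 kg.
Tool frame: the origin (TCP) lies midway between the tips of the shut fingers; the grasp point (between the pads) lies 19 mm behind it (robot.pinch_z is the distance from the TCP to the grasp point, in m); z points along the fingers, y is the line along which they close (so a half turn about z gives the same grasp; the last joint's range is limited). The gripper opens to 85 mm and grips with 20 to 120 N. Pads are 22 mm wide; open, the fingers measure 114 mm over their backs; the gripper's body (76 mm by 85 mm) begins 54 mm behind the grasp point. The pads swing forward as they close: fully open they stand 13 mm farther back than shut.
Start: joints at [1.099, 0.091, 1.231, -0, 1.82, -0.057], TCP at [0.242, 0.549, 0.231] pointing down, gripper open.
Joint ranges: [-2.87, 2.87], [-0.86, 2.18], [0.17, 2.46], [-1.51, 4.65], [0.06, 2.69], [-2.65, 2.65]. Speed limits (rad/s): [2.57, 2.57, 3.01, 3.14, 3.14, 3.14].

INTERFACE

Orientations are given as a rotation vector (axis times angle).
In Python, from cell import robot, vision gives the robot as it stands.
- The arm moves only by the tool drive_tool, never from a script. Its argument "steps" is a list of rows, each a list of 5 numbers: the shift along the tool's x, y, z in units of 40 mm (1.0 is 40 mm), then the turn about the tool's z in units of 6 degrees (1.0 is 6 degrees), then the opening, from 0 (shut) to 1 (fully open). A call has 1 to 20 rows; each row is the pose to reach, as a shift and turn from the pose commanded when the call began, along the tool's axes at that moment; what a row does not reach only later rows make up. A row lasts 1/12 s, in which the tool goes at most 41.7 mm and 7.16 degrees, less where a joint would pass 70% of its speed; a pose out of reach is approached as far as the arm can. A call with a gripper value outside its range is refused whole. The fingers move at their own pace and stop on an object; "force" is the grip in N (left out, the last holds). Time passes only in rows, so rows that repeat a pose let the fingers close. It gives the time, the measured TCP pose, the force, the opening and the grip force at its end, in the units of the state.
- robot.read_state(): the state, without advancing time (a new reading comes with each control period).
- vision.read_camera(name): name is "scene" or "top" or "wrist"; returns a dict with "pixels" (420x560x3 uint8, red, green, blue), "fx", "fy", "cx", "cy" (pixels), "k1" (the pictures are not rectified: a ray, as slopes to the right and down, at radius r is drawn at 1 + k1 r^2 times it, then the intrinsics apply), "rvec" (rotation vector, rad) and "tvec" (3), from world to camera coordinates, as OpenCV has them; the wrist camera has in their place "T_tool_cam" (4x4, takes a point from camera to tool coordinates, whose origin is the TCP and whose axes are the flange's). Camera axes: x right, y down, z forward; pixel columns grow to the right and rows downward; lengths in m; the calibration is good to about 2 mm. A picture is of the moment at which its call begins: read the wrist's pose just before it. There is no depth.
- robot.close_job(): hands the job in; it is judged then, once.
The state is a dict: "time": time; "q": joint angles; "qd": joint speeds; "tau": joint torques, N m; "position": TCP position; "ee_rot": TCP orientation; "ft_force": force on the tool from outside, world axes, zero at the start; "wrist_torque": the same for the moment, N m; "width": opening from 0.0 (shut) to 1.0 (fully open); "grip_force": force on a finger pad.
Only numpy, scipy, OpenCV 4.12 (cv2) and the standard library are available. Lean on these libraries where they do the work, as an engineer would, in place of code of your own. Each camera call takes 0.05 s, during which the arm holds its last target. There are 200 camera calls.

## Working session

There is one attempt and no reset: what is moved stays moved. The work goes in short steps, Python scripts to look and compute and a tool call to move; the robot and the scene stay as the last step left them, time stands still between calls to the robot, and variables do not carry over. Pictures are saved under pics/ and viewed, at most 10 in all, crops included, and the job is handed in when it is done.

Besides the shell and the picture viewer there is one more tool, called after "Request:" as name(argument=value, ...) on one line, values as JSON. drive_tool: Moves the arm, as the interface text tells. Its arguments: {"type":"object","properties":{"steps":{"type":"array"},"force":{"type":"number"}},"required":["steps"]}

```bash
mkdir -p pics
cat > h.py <<'E'
import cv2, numpy as np
from cell import robot, vision
def grab(n):
    s=robot.read_state(); c=vision.read_camera(n); c['state']=s
    K=np.array([[c['fx'],0,c['cx']],[0,c['fy'],c['cy']],[0,0,1]]); c['K']=K; c['D']=np.array([c['k1'],0,0,0.])
    if 'T_tool_cam' in c:
        T=np.eye(4); T[:3,:3]=cv2.Rodrigues(np.array(s['ee_rot'],float))[0]; T[:3,3]=s['position']
        W=np.linalg.inv(T@np.array(c['T_tool_cam'])); c['R']=W[:3,:3]; c['t']=W[:3,3]
    else:
        c['R']=cv2.Rodrigues(np.array(c['rvec'],float))[0]; c['t']=np.array(c['tvec'],float)
    return c
def ray(c,u,v):
    p=cv2.undistortPoints(np.array([[[u,v]]],float),c['K'],c['D'])[0,0]
    return -c['R'].T@c['t'], c['R'].T@np.array([p[0],p[1],1])
def onz(c,u,v,z):
    o,d=ray(c,u,v); return o+d*(z-o[2])/d[2]
def proj(c,P):
    return cv2.projectPoints(np.array(P,float).reshape(-1,1,3),cv2.Rodrigues(c['R'])[0],c['t'],c['K'],c['D'])[0][:,0]
def save(c,f): cv2.imwrite('pics/'+f,c['pixels'][:,:,::-1])
E
python3 - <<'E'
from h import *
import pickle
for n in('top','scene'):
    c=grab(n); save(c,n+'1.png'); pickle.dump(c,open(n+'.pkl','wb')); print(n,-c['R'].T@c['t'])
print(c['state'])
E
```

```text
top [0.45972564 0.00441248 1.20458725]
scene [1.10137125 0.26730925 0.67314842]
{'time': 0.05, 'q': array([ 1.09934386e+00,  9.18820193e-02,  1.23190098e+00, -2.96191391e-05,
        1.81979901e+00, -5.66735232e-02]), 'qd': array([-0.00089257, -0.0011473 , -0.00299507, -0.0003348 ,  0.00166021,
        0.00074299]), 'tau': array([ 1.45640402e-03, -4.60562611e+01, -4.19544339e+01,  2.28343185e-05,
        1.11621333e-02, -1.31732125e-05]), 'position': array([0.24165857, 0.54886988, 0.23012848]), 'ee_rot': array([-6.46782492e-01, -3.07378913e+00,  3.02786489e-03]), 'ft_force': array([0.67819001, 0.2048225 , 0.1846194 ]), 'wrist_torque': array([ 0.01120484,  0.03030271, -0.02870073]), 'grip_force': 0.0, 'width': 1.002331300849439}
```

View pics/top1.png

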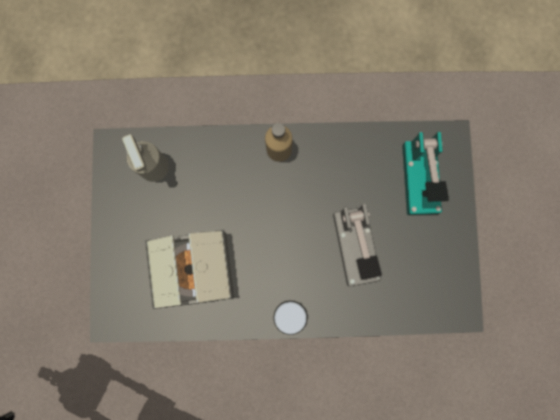

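View pics/scene1.png

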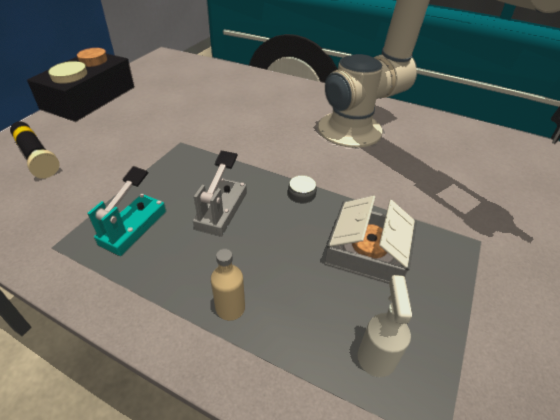

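The top view shows the spinner near (190,268), the grey stand near (358,245) with its paddle at (369,267), and the turquoise decoy at (428,175). The wax tin is at (290,317), the polish at (279,140) and the sprayer at (143,158). I'll zoom in on the spinner and the stand.

Run:
```python
from h import *
import pickle
c=pickle.load(open('top.pkl','rb')); p=c['pixels']
a=cv2.resize(p[222:316,140:240],None,fx=4,fy=4,interpolation=2); b=cv2.resize(p[199:293,310:410],None,fx=4,fy=4,interpolation=2)
cv2.imwrite('pics/z1.png',np.hstack([a,b])[:,:,::-1])
hsv=cv2.cvtColor(p,cv2.COLOR_RGB2HSV)
def blobs(m,n):
    k,l,s,ce=cv2.connectedComponentsWithStats(m.astype(np.uint8))
    for i in range(1,k):
        if s[i,4]>40: print(n,s[i],ce[i].round(1),cv2.minAreaRect(np.argwhere(l==i)[:,::-1].astype(np.float32)))
m=np.zeros(p.shape[:2],bool); m[120:340,92:480]=1
blobs(m&(p.max(2)<28),'black')
blobs(m&(p.min(2)>110),'white')
```

```text
white [ 92 120 135   8 750] [151.9 122.5] ((159.0, 123.5), (7.0, 134.0), 90.0)
white [253 120  92  15 316] [286.4 123.5] ((298.5, 127.0), (14.0, 91.0), 90.0)
white [471 120   9  39 255] [475.8 136. ] ((475.0, 139.0), (38.0, 8.0), 90.0)
white [121 134  23  37 463] [131.6 152.7] ((130.44827270507812, 152.1206817626953), (36.58198165893555, 14.855627059936523), 68.19859313964844)
white [424 139  15  43 339] [431.7 157.5] ((430.9169006347656, 160.00460815429688), (42.600975036621094, 12.258874893188477), 86.8201675415039)
white [   92   164   314   176 35740] [219.8 264.9] ((248.5, 251.5), (175.0, 313.0), 90.0)
white [ 335  204   45   82 1653] [355.  242.5] ((358.01922607421875, 244.09616088867188), (77.46586608886719, 33.731971740722656), 78.69007110595703)
white [407 335  24   5  87] [418.1 337.2] ((418.5, 337.0), (4.0, 23.0), 90.0)
white [446 334  15   6  42] [453.2 337.6] ((452.96539306640625, 337.87310791015625), (4.823818206787109, 13.506691932678223), 74.74488067626953)
```

View pics/z1.png

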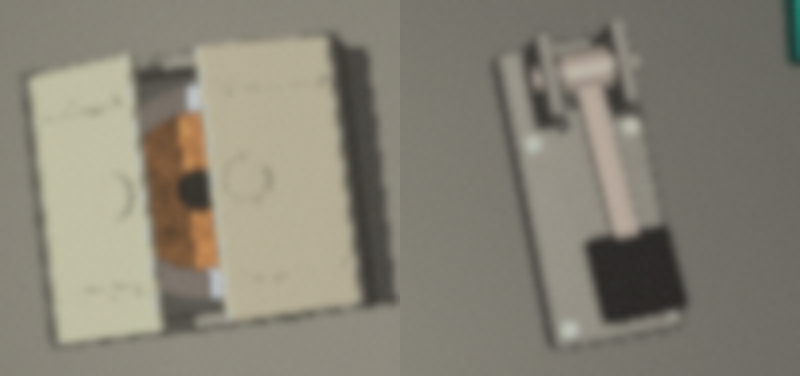

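Run:
```python
from h import *
import pickle
c=pickle.load(open('top.pkl','rb')); p=c['pixels']
m=(p.max(2)<60).astype(np.uint8); m[:,:350]=0;m[:250]=0;m[290:]=0;m[:,395:]=0
k,l,s,ce=cv2.connectedComponentsWithStats(m); i=1+s[1:,4].argmax(); r=cv2.minAreaRect(np.argwhere(l==i)[:,::-1].astype(np.float32)); print(s[i],ce[i],r)
pad=onz(c,*r[0],.130); piv=onz(c,310+188/4,199+66/4,.107)
print('pad',pad,'piv',piv,'dir',piv-pad,np.linalg.norm((piv-pad)[:2]),'yaw',np.arctan2(*(piv-pad)[[1,0]]))
# fit spinner from panel outer corners (hinge edge ~ y=+-83..., z~66) and tabs
Z=lambda x,y:(140+x/4-.375,222+y/4-.375)
L=[onz(c,*Z(28,76),.065),onz(c,*Z(56,346),.065)]; R=[onz(c,*Z(330,36),.065),onz(c,*Z(361,304),.065)]
print('L',L,'R',R); print('len',np.linalg.norm(L[0]-L[1]),np.linalg.norm(R[0]-R[1]),'yaws',[np.arctan2(*(q[0]-q[1])[[1,0]]) for q in(L,R)])
C=np.mean(L+R,0); print('centre',C, 'width',np.linalg.norm(np.mean(L,0)-np.mean(R,0)))
yaw=np.mean([np.arctan2(*(q[0]-q[1])[[1,0]]) for q in(L,R)])
for sgn in(1,-1):
  for a in(.6,.17,0):
    y=83-62*np.cos(a)+7*np.sin(a); z=63+62*np.sin(a)+7*np.cos(a); y*=sgn/1000
    P=[C[0]-np.sin(yaw)*y,C[1]+np.cos(yaw)*y,z/1000]; print(sgn,a,np.round(P,4),proj(c,[P])[0])
print('tabs',onz(c,*Z(120,196),.104),onz(c,*Z(247,181),.104))
st=robot.read_state();R=cv2.Rodrigues(np.array(st['ee_rot']))[0];print(R)
print('wax',onz(c,290,317,.038),'polish',onz(c,279,130,.17))
```

```text
[358 256  23  23 374] [368.81818182 267.44117647] ((368.826904296875, 267.1346435546875), (19.41549301147461, 20.003841400146484), 78.69007110595703)
pad [ 0.4819918  -0.17116195  0.13      ] piv [ 0.59191703 -0.15447148  0.107     ] dir [ 0.10992523  0.01669047 -0.023     ] 0.11118510880226977 yaw 0.1506838458035132
L [array([0.55305193, 0.30150986, 0.065     ]), array([0.40656892, 0.28606314, 0.065     ])] R [array([0.57101377, 0.13562639, 0.065     ]), array([0.42556286, 0.12075554, 0.065     ])]
len 0.14729519660181062 0.1462091291855882 yaws [np.float64(0.10506230360306905), np.float64(0.10188565824729445)]
centre [0.48904937 0.21098873 0.065     ] width 0.16662326757926468
1 0.6 [0.4854 0.2466 0.1038] [167.71812848 270.81010046]
1 0.17 [0.4867 0.2339 0.0804] [175.96923177 270.26858804]
1 0 [0.4869 0.2319 0.07  ] [177.89657015 270.24166518]
-1 0.6 [0.4927 0.1754 0.1038] [201.48950239 266.51367553]
-1 0.17 [0.4914 0.188  0.0804] [197.30528812 267.5534347 ]
-1 0 [0.4912 0.1901 0.07  ] [197.13640843 267.79296845]
tabs [0.48564791 0.242506   0.104     ] [0.49198919 0.17561232 0.104     ]
[[-9.15193328e-01  4.03014282e-01 -8.12625499e-04]
 [ 4.03015090e-01  9.15191923e-01 -1.60658284e-03]
 [ 9.62324624e-05 -1.79783424e-03 -9.99998379e-01]]
wax [ 0.3791971  -0.00798557  0.038     ] polish [0.76327055 0.00593419 0.17      ]
```

Request:
drive_tool(steps=[[-0.4, -0.2, 0, 0, 0], [-1.2, -0.6, 0, 0, 0], [-2, -1.05, 0, 0, 0], [-2.8, -1.45, 0, 0, 0], [-3.6, -1.9, 0, 0, 0], [-4.4, -2.3, 0, 0, 0], [-5.2, -2.7, 0, 0, 0], [-6, -3.15, 0, 0, 0], [-6.8, -3.55, 0, 0, 0], [-7.6, -3.95, 0, 0, 0], [-8.2, -4.3, 0, 0, 0], [-8.6, -4.5, 0.3, 0, 0], [-8.66, -4.52, 1, 0, 0], [-8.66, -4.52, 1.8, 0, 0], [-8.66, -4.52, 2.4, 0, 0], [-8.66, -4.52, 2.4, 0, 0], [-8.66, -4.52, 2.4, 0, 0]])

```text
time: 1.52
position: [0.485, 0.2436, 0.1337]
ee_rot: [-0.646, -3.071, 0.004]
ft_force: [0.5, 0.5, 0.5]
width: -0.001
grip_force: 0.0
```

Request:
drive_tool(steps=[[0, 0, 0.4, 0, 0], [0, 0, 0.75, 0, 0], [-0.04, -0.05, 0.95, 0, 0], [-0.08, -0.12, 1.15, 0, 0], [-0.14, -0.2, 1.35, 0, 0], [-0.15, -0.23, 1.5, 0, 0], [-0.16, -0.25, 1.6, 0, 0], [-0.16, -0.25, 1.63, 0, 0], [-0.16, -0.25, 1.63, 0, 0], [-0.16, -0.25, 1.63, 0, 0]])

```text
time: 2.35
position: [0.4878, 0.2323, 0.0701]
ee_rot: [0.647, 3.074, -0.0]
ft_force: [-0.3, -0.9, 0.8]
width: 0.003
grip_force: 0.3
```

Request:
drive_tool(steps=[[0, 0, -0.7, 0, 0], [0, 0, -1.5, 0, 0], [0, 0, -1.7, 0, 0], [-0.3, -0.6, -1.7, 0, 0], [-0.64, -1.2, -1.6, 0, 0], [-0.64, -1.2, -1.3, 0, 0], [-0.64, -1.2, -1, 0, 0], [-0.62, -1.16, -0.85, 0, 0], [-0.6, -1.1, -0.65, 0, 0], [-0.56, -1.04, -0.45, 0, 0], [-0.53, -0.98, -0.26, 0, 0], [-0.51, -0.95, -0.1, 0, 0], [-0.5, -0.93, 0, 0, 0], [-0.5, -0.93, 0.03, 0, 0], [-0.5, -0.93, 0.03, 0, 0], [-0.5, -0.93, 0.03, 0, 0]])

```text
time: 3.68
position: [0.4905, 0.1904, 0.07]
ee_rot: [-0.646, -3.073, 0.001]
ft_force: [-6.3, -1.2, 10.1]
width: 0.002
grip_force: 4.9
```

Request:
drive_tool(steps=[[-0.5, 0, -0.5, 0, 0], [-0.5, 0, -1.3, 0, 0], [0, 0, -2.2, 0, 0], [0, -0.2, -3, 0, 0], [-0.3, -0.8, -3, 0, 0], [-0.7, -1.7, -3, 0, 0], [-1, -2.5, -3, 0, 0], [-1.35, -3.3, -3, 0, 0], [-1.7, -4.1, -3, 0, 0], [-2.05, -4.9, -3, 0, 0], [-2.4, -5.7, -3, 0, 0], [-2.7, -6.5, -3, 0, 0], [-3, -7.3, -3, 0, 0], [-3.3, -8, -3, 0, 0], [-3.45, -8.35, -3, 0, 0], [-3.45, -8.35, -3, 0, 0], [-3.45, -8.35, -3, 0, 0]])

```text
time: 5.1
position: [0.4825, -0.1714, 0.188]
ee_rot: [-0.649, -3.072, -0.001]
ft_force: [-0.4, 0.3, 0.8]
width: -0.001
grip_force: 0.0
```

Run:
```python
from h import *
c=grab('top'); d=grab('scene'); save(d,'s2.png'); 
a=cv2.resize(c['pixels'][222:316,140:240],None,fx=4,fy=4,interpolation=2); b=cv2.resize(d['pixels'][180:292,300:430],None,fx=3,fy=3,interpolation=2)[:376]
b=np.hstack([b]);h=max(len(a),len(b)); o=np.zeros((h,a.shape[1]+b.shape[1],3),np.uint8); o[:len(a),:400]=a;o[:len(b),400:]=b
cv2.imwrite('pics/z2.png',o[:,:,::-1]); print({k:c['state'][k] for k in('time','position','ee_rot','ft_force')})
```

```text
{'time': 5.1, 'position': array([ 0.48254969, -0.1713874 ,  0.1880426 ]), 'ee_rot': array([-6.49238882e-01, -3.07224344e+00, -8.83349146e-04]), 'ft_force': array([-0.42147789,  0.30178237,  0.78318776])}
```

View pics/z2.png

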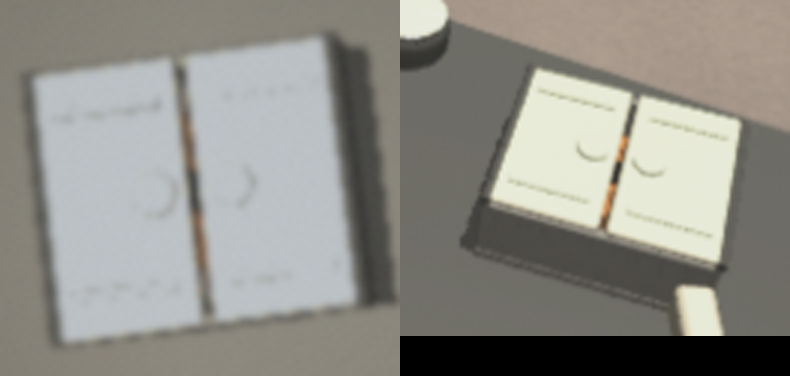

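View pics/s2.png

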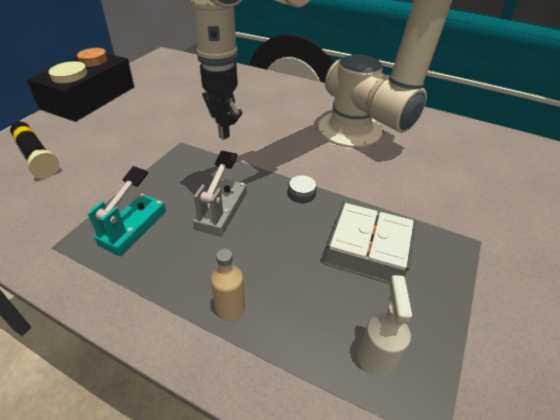

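Both covers now lie flat and shut, with only a thin gap at crop (190,190). The gripper hovers over the grey lever's paddle at scene (227,158), so I'll press it half-way.

Request:
drive_tool(steps=[[0, 0, 0.5, 0, 0], [0, 0, 1, 0, 0], [0, 0, 1.2, 0, 0], [0, 0, 1.35, 0, 0], [0.03, -0.02, 1.5, 0, 0], [0.06, -0.04, 1.65, 0, 0], [0.09, -0.06, 1.8, 0, 0], [0.12, -0.08, 1.95, 0, 0], [0.13, -0.09, 2.05, 0, 0], [0.14, -0.09, 2.12, 0, 0], [0.14, -0.09, 2.17, 0, 0], [0.14, -0.09, 2.17, 0, 0], [0.14, -0.09, 2.17, 0, 0], [0.14, -0.09, 2.17, 0, 0]])

```text
time: 6.37
position: [0.4771, -0.1721, 0.1033]
ee_rot: [0.646, 3.072, 0.0]
ft_force: [1.2, 3.4, 7.3]
width: -0.002
grip_force: 3.3
```

Run:
```python
from h import *
s=grab('scene'); t=grab('top'); print({k:s['state'][k] for k in('time','position','ft_force')})
a=cv2.resize(s['pixels'][130:240,180:270],None,fx=4.4,fy=4.4,interpolation=2); b=cv2.resize(t['pixels'][195:305,310:410],None,fx=4,fy=4.4,interpolation=2)
cv2.imwrite('pics/z3.png',np.hstack([a,b])[:,:,::-1])
# expected paddle centre level / released in scene
yaw=.15; 
for z,r in((.100,.115),(.132,.109)):
  P=[.592-r*np.cos(yaw),-.1545-r*np.sin(yaw),z]; print(P,(proj(s,[P])[0]-[180,130])*4.4,(proj(t,[P])[0]-[310,195])*[4,4.4])
```

```text
{'time': 6.3667, 'position': array([ 0.47706169, -0.17214795,  0.1032709 ]), 'ft_force': array([1.17996334, 3.41890795, 7.29560734])}
[np.float64(0.47829132603735514), np.float64(-0.17168538523446392), 0.1] [208.47014001 162.30334475] [227.3784557  326.69901539]
[np.float64(0.48422395250497136), np.float64(-0.17078875643962232), 0.132] [200.12439799 121.95086116] [235.03296143 312.49516428]
```

View pics/z3.png

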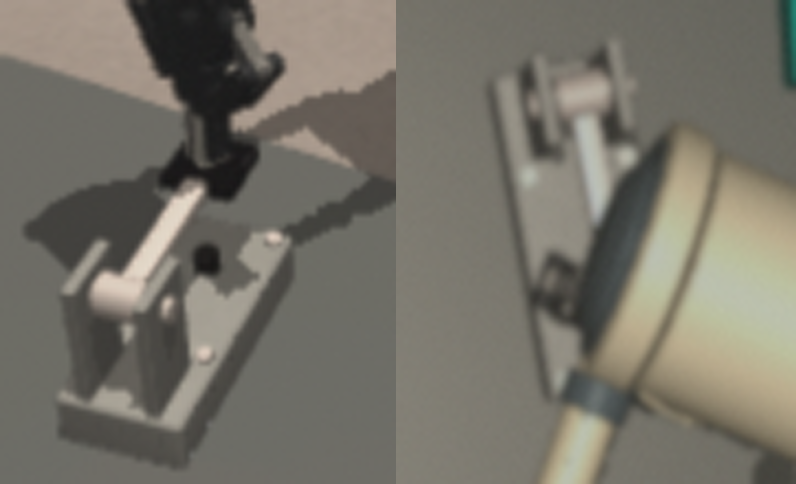

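The shut fingers sit on the middle of the paddle at crop (208,165) and the arm is almost level. It needs about 3 mm more.

Request:
drive_tool(steps=[[0, 0, 0.04, 0, 0], [0, 0, 0.08, 0, 0], [0, 0, 0.08, 0, 0], [0, 0, 0.08, 0, 0], [0, 0, 0.08, 0, 0], [0, 0, 0.08, 0, 0]])

```text
time: 6.97
position: [0.4769, -0.1722, 0.1002]
ee_rot: [0.646, 3.072, 0.0]
ft_force: [0.4, 3.4, 6.2]
width: 0.001
grip_force: 3.7
```

Run:
```python
from h import *
s=grab('scene'); print({k:s['state'][k] for k in('time','position','ft_force','qd')})
a=cv2.resize(s['pixels'][150:240,180:270],None,fx=6,fy=6,interpolation=2)
yaw=.15;u=np.array([np.cos(yaw),np.sin(yaw),0]);v=np.array([-u[1],u[0],0]); o=np.array([.592,-.1545,.095])
# predicted corners of paddle top for level (green)
for sx in(-1,1):
  for sy in(-1,1):
    q=(proj(s,[o-u*(.115+sx*.0225)+v*sy*.0225+[0,0,.005]])[0]-[180,150])*6+3
    cv2.circle(a,tuple(int(i) for i in q),3,(0,255,0),1)
cv2.imwrite('pics/z4.png',a[:,:,::-1])
```

```text
{'time': 6.9667, 'position': array([ 0.47692928, -0.17215813,  0.10018181]), 'ft_force': array([0.43523039, 3.41358904, 6.19336866]), 'qd': array([-0.00173309, -0.00083359,  0.00034843,  0.00029029,  0.00243306,
       -0.00080897])}
```

View pics/z4.png

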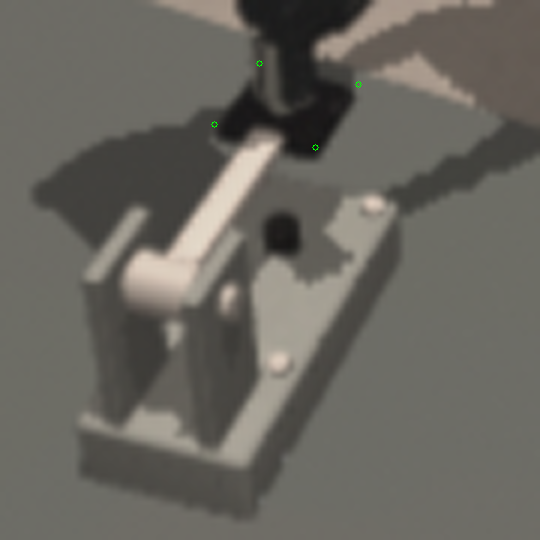

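Run:
```python
from h import *
s=grab('scene')
yaw=.15;u=np.array([np.cos(yaw),np.sin(yaw),0]);v=np.array([-u[1],u[0],0]); o=np.array([.592,-.1545,0])-.06*u
f=lambda x,y,z:((proj(s,[o+u*x+v*y+[0,0,z]])[0]-[180,150])*6+3).round(0)
print('block +x corners',f(.085,.0375,.035),f(.085,-.0375,.035),'-x+y',f(-.085,.0375,.035),'bottom',f(.085,.0375,0))
print('cheek tops outer +x',f(.0825,.024,.113),f(.0825,-.024,.113),'-x',f(.0375,.024,.113),f(.0375,-.024,.113))
print('pivot ends',f(.06,.024,.095))
for a in(-.03,0,.03,.06):  # arm angle above level
  print(a,[f(.06-r*np.cos(a)-.005*np.sin(a),y,.095-0+r*np.sin(a)+.005*np.cos(a)).tolist() for r,y in((.0925,.0225),(.0925,-.0225),(.1375,.0225))])
```

```text
block +x corners [243. 465.] [ 70. 420.] -x+y [403. 201.] bottom [250. 526.]
cheek tops outer +x [194. 304.] [ 77. 275.] -x [245. 229.] [131. 202.]
pivot ends [224. 302.]
-0.03 [[316.0, 153.0], [215.0, 130.0], [359.0, 93.0]]
0 [[316.0, 147.0], [215.0, 125.0], [358.0, 84.0]]
0.03 [[316.0, 142.0], [214.0, 119.0], [358.0, 76.0]]
0.06 [[315.0, 136.0], [214.0, 114.0], [357.0, 68.0]]
```

```bash
python3 -c "
from cell import robot
print(robot.close_job())"
```

```text
the job is handed in; nothing more can be done
None
```

The job is handed in: both splash covers are snapped shut, and the shut fingers hold the lever half-way (paddle about 100 mm above the bench, about 6 N).

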